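# Fetch the chilli jar from the pop-up spice caddy

### The job

Get the red chilli jar out for the cooks: gently press the caddy's orange pad until its push-push latch lets go and the jar rises, lift the jar out and stand it upright on the cork coaster, then gently press the pad down again so that the empty lift stays locked down by itself. Never load the lift with more than about 15 N (1.5 kg), and leave the two bowls and the sauce bottle where they are.

Things in the scene. Friction and masses are not known exactly. Their poses are not given: they have to be found in the camera images.
- caddy: White-topped wooden spice caddy, fixed to the table, 112 (its x) x 196 (its y) x 80 mm high. Origin: centre of its underside, on the table; z up. The top deck is 80 mm above the origin. A round well 52 mm wide in the deck, centred at (0, +45 mm), holds the jar; the orange press pad stands over the deck at (0, -48 mm).
- carrier: Moving part of the lift: an orange press pad (disc 36 mm across, 8 mm thick, on a 24 mm steel shaft) and, 93 mm towards the caddy's +y, the orange seat disc under the jar, which moves with it. Origin: centre of the pad's top face; axes as the caddy's. Pressed straight down. Pad top 30 mm above the deck when locked, 68 mm when risen.
- lift (a joint): Height of the lift in m: 0 = locked down, +0.038 = fully risen, negative = pressed below the locked height. A damped spring pushes it up (net 2 to 3 N when risen, 5 N when lowest; rises in about 1 s). Each full press to the bottom, then letting go, changes the state: locked (comes to 0 and stays) or released (rises to 0.038).
- latch_feel (a point): The pad's top centre again; what is felt there: the bottom where the latch changes over lies 6 to 23 mm below the locked height, unmarked and different each time. There the resistance climbs from 3-6 N at about 8 N per mm (rubber stop); pressing to 9-10 N at 15 mm/s does it. A press that stops short changes nothing: it stays locked, or rises again.
- jar_mid (a point): Red round spice jar, loose, 46 mm across, 44 mm high, 0.07 to 0.14 kg. Point: on its axis half-way up (22 mm above its bottom); z along its axis. When the lift is locked the jar's top is level with the deck and cannot be gripped; when risen, 38 mm of it stands above the deck (this point is then 16 mm above the deck).
- coaster_top (a point): Round cork coaster, 110 mm across, 10 mm thick, fixed to the table. Point: centre of its top face.
- red_bowl: Loose red bowl with carrot sticks, 120 mm across, 50 mm high, a bystander. Origin: centre of its underside.
- green_bowl: Loose green bowl with greens, 100 mm across, 45 mm high, a bystander. Origin: centre of its underside.
- sauce: Loose amber sauce bottle with white cap, 56 mm across, 140 mm high, a bystander. Origin: centre of its underside.
Mind the look-alikes: they are no part of the job. Of the things that look like the part that bears jar_mid, the larger one is meant. Leave any black look-alike of the part that bears coaster_top alone.

How it is judged:
By the outcome, as a careful person would: the job done as asked, in the order asked, and still so for the second after the job is handed in, with the robot touching nothing.
It also fails if it takes over 69 s, if anything falls off the work surface, if the arm or the gripper's body presses on something with over 40 N, if the wrist force passes 120 N, or if a joint passes its speed limit or range.

### The arm

A 6-joint arm with a two-finger parallel gripper is mounted at the origin on the work surface. World frame = base frame: x ahead of the robot, y to its left, z up, the work surface at z = 0. Lengths are in m, angles in rad, forces in N, time in s.
With the tool pointing down it reaches from about 0.35 to 0.975 m from the base axis. Payload 4.9 kg.
Tool frame: the origin (TCP) lies midway between the tips of the shut fingers; the grasp point (between the pads) lies 19 mm behind it; z points along the fingers, y is the line along which they close (so a half turn about z gives the same grasp; the last joint's range is limited). The gripper opens to 85 mm and grips with 20 to 120 N. Pads are 22 mm wide; open, the fingers measure 114 mm over their backs; the gripper's body (76 mm by 85 mm) begins 54 mm behind the grasp point. The pads swing forward as they close: fully open they stand 13 mm farther back than shut.
Start: joints at [-1.383, 0.053, 1.613, -0, 1.476, -0.119], TCP at [0.189, -0.596, 0.231] pointing down, gripper open.
Joint ranges: [-3.01, 3.01], [-1.01, 2.22], [0.06, 2.58], [-1.02, 4.17], [0.09, 2.62], [-3.14, 3.14]. Speed limits (rad/s): [2.57, 2.57, 3.14, 3.14, 3.14, 3.14].

### API

Orientations are given as a rotation vector (axis times angle).
In Python, from station import ctrl, optics, job gives the robot as it stands.
- The arm moves only by the shell command python3 -m jog 'ROWS' [OPENING] [FORCE]. ROWS is JSON, a list of rows, each a list of 2 entries, a list of its own where there are three numbers: the shift along the tool's x, y, z in m, then the turn, a rotation vector about the tool's x, y, z in rad. A call has 1 to 5 rows; each row is the pose to reach, as a shift and turn from the pose commanded when the call began, along the tool's axes at that moment; what a row does not reach only later rows make up. A row lasts 1/10 s, in which the tool goes at most 50 mm and 8.59 degrees, less where a joint would pass 70% of its speed; a pose out of reach is approached as far as the arm can. A call with a gripper value outside its range is refused whole. OPENING is the opening, from 0 (shut) to 1 (fully open), set as the call begins (- or left out, the last holds). The fingers move at their own pace and stop on an object; FORCE is the grip in N (left out, the last holds). Time passes only in rows, so rows that repeat a pose let the fingers close. It gives the time, the measured TCP pose, the force, the opening and the grip force at its end, in the units of the state.
- ctrl.get_obs(): the state, without advancing time (a new reading comes with each control period).
- optics.get_image(name): name is "scene" or "top" or "wrist"; returns a dict with "image" (420x560x3 uint8, blue, green, red), "fx", "fy", "cx", "cy" (pixels), "D" ([k1, k2, p1, p2, k3] as OpenCV has them; the pictures are not rectified), "rvec" (rotation vector, rad) and "tvec" (3), from world to camera coordinates, as OpenCV has them; the wrist camera has in their place "mount" (4x4, takes a point from camera to tool coordinates, whose origin is the TCP and whose axes are the flange's). Camera axes: x right, y down, z forward; pixel columns grow to the right and rows downward; lengths in m; the calibration is good to about 2 mm. A picture is of the moment at which its call begins: read the wrist's pose just before it. There is no depth.
- job.finish_job(): hands the job in; it is judged then, once.
The state is a dict: "t": time; "q": joint angles; "dq": joint speeds; "effort": joint torques, N m; "tool_pos": TCP position; "tool_rot": TCP orientation; "contact_force": force on the tool from outside, world axes, zero at the start; "wrist_torque": the same for the moment, N m; "opening": finger opening in m; "grip_force": force on a finger pad.
Only numpy, scipy, OpenCV 4.12 (cv2) and the standard library are available. Lean on these libraries where they do the work, as an engineer would, in place of code of your own. Each camera call takes 0.05 s, during which the arm holds its last target. There are 200 camera calls.

## Working session

There is one attempt and no reset: what is moved stays moved. The work goes in short steps, Python scripts to look and compute and a shell command to move; the robot and the scene stay as the last step left them, time stands still between calls to the robot, and variables do not carry over. Pictures are saved under pics/ and viewed, at most 10 in all, crops included, and the job is handed in when it is done.

```bash
ls; mkdir -p pics
python3 - <<'E'
from station import ctrl,optics
import cv2,pickle
o=ctrl.get_obs();print(o)
d={}
for n in("scene","top"):
    d[n]=optics.get_image(n);cv2.imwrite(f"pics/{n}.png",d[n]["image"]);print(n,{k:v for k,v in d[n].items() if k!="image"})
pickle.dump(d,open("d.pkl","wb"))
E
```

```text
pics
{'t': 0.0, 'q': array([-1.38301997e+00,  5.33855424e-02,  1.61431664e+00,  1.53883815e-05,
        1.47600039e+00, -1.18986400e-01]), 'dq': array([-4.72029404e-04,  2.69450551e-04,  7.24140843e-05,  1.52184053e-03,
        1.68218056e-03, -1.71315782e-03]), 'effort': array([-3.23190661e-04, -3.93682730e+01, -3.70180857e+01, -1.53599372e-04,
        7.20401396e-03, -1.32637197e-05]), 'tool_pos': array([ 0.18862749, -0.59519265,  0.23003172]), 'tool_rot': array([-3.10262664e+00, -4.79650128e-01,  8.98643166e-05]), 'contact_force': array([0.13275945, 0.43119404, 0.02181245]), 'wrist_torque': array([0.01996921, 0.01185623, 0.01369597]), 'grip_force': 0.0, 'opening': 0.08525525608434888}
scene {'fx': 498.94616749843766, 'fy': 498.94616749843766, 'cx': 281.1386241141563, 'cy': 212.5096684140361, 'D': array([-0.04056254,  0.        ,  0.        ,  0.        ,  0.        ]), 'rvec': array([ 1.85786656,  1.30695712, -0.67882081]), 'tvec': array([-0.17001503, -0.25013202,  1.44790039])}
top {'fx': 407.22763075077853, 'fy': 407.22763075077853, 'cx': 279.91708087422836, 'cy': 211.4886661977485, 'D': array([0.00619887, 0.        , 0.        , 0.        , 0.        ]), 'rvec': array([ 2.15583431, -2.17611809,  0.09068312]), 'tvec': array([-0.0015621 ,  0.58988556,  0.74312267])}
```

View pics/top.png

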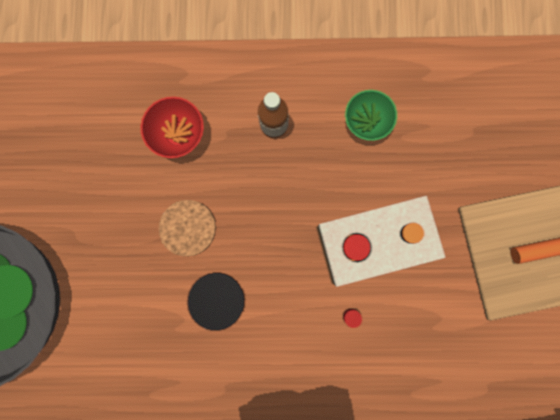

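View pics/scene.png

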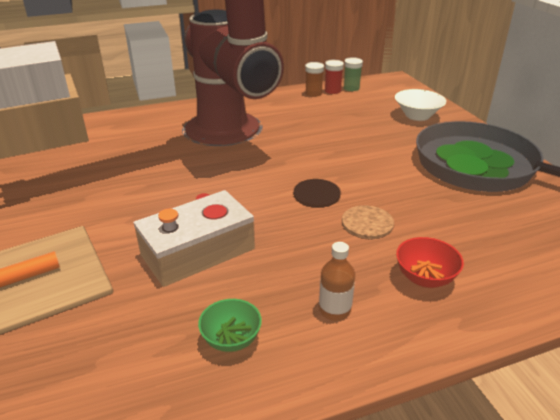

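The top view shows the caddy deck around (381,240), with the jar at (357,247) and the pad at (413,233). The cork coaster is at (187,228), the black look-alike at (216,301) and the small red decoy at (353,318). The bowls and the bottle are on the far side, away from the work.

```bash
cat > h.py <<'E'
import numpy as np,cv2
from scipy.spatial.transform import Rotation as R
def K(c): return np.array([[c["fx"],0,c["cx"]],[0,c["fy"],c["cy"]],[0,0,1]])
def ray(c,uv,z,T=None):
    """pixel -> world on plane z; T: camera->world 4x4 (wrist)"""
    p=cv2.undistortPoints(np.array(uv,float).reshape(-1,1,2),K(c),c["D"]).reshape(-1,2)
    d=np.c_[p,np.ones(len(p))]
    if T is None:
        Rm=cv2.Rodrigues(c["rvec"])[0]; o=-Rm.T@c["tvec"]; d=d@Rm
    else: o=T[:3,3]; d=d@T[:3,:3].T
    return o+d*((z-o[2])/d[:,2])[:,None]
def blobs(im,lo,hi,amin=60):
    """HSV mask contours, largest first"""
    h=cv2.cvtColor(im,cv2.COLOR_BGR2HSV); m=cv2.inRange(h,lo,hi)
    cs,_=cv2.findContours(m,cv2.RETR_EXTERNAL,cv2.CHAIN_APPROX_NONE)
    return sorted([c for c in cs if cv2.contourArea(c)>amin],key=cv2.contourArea,reverse=True)
def wristT(c,o):
    T=np.eye(4);T[:3,:3]=R.from_rotvec(o["tool_rot"]).as_matrix();T[:3,3]=o["tool_pos"]
    return T@c["mount"]
def totool(o,p): return R.from_rotvec(o["tool_rot"]).inv().apply(np.array(p)-o["tool_pos"])
E
python3 - <<'E'
import pickle;from h import *
d=pickle.load(open("d.pkl","rb"));c=d["top"];im=c["image"]
def roi(x0,y0,x1,y1):
    r=np.zeros_like(im);r[y0:y1,x0:x1]=im[y0:y1,x0:x1];return r
def rep(n,cs,z):
    (u,v),r=cv2.minEnclosingCircle(cs[0]);w=ray(c,[[u,v],[u+r,v]],z);print(n,u,v,r,w[0].round(4),"rad",np.linalg.norm(w[1]-w[0]).round(4))
hs=cv2.cvtColor(im,cv2.COLOR_BGR2HSV)
for p in[(357,247),(413,233),(187,228),(340,235),(250,228)]:print(p,hs[p[1],p[0]])
rep("jar",blobs(roi(335,225,380,270),(170,150,90),(180,255,255)),.08)
rep("pad",blobs(roi(395,215,432,252),(5,160,120),(20,255,255)),.11)
r=roi(310,190,450,290)
k=blobs(r,(0,0,120),(180,70,255))[0]
w=ray(c,k.reshape(-1,2),.08)[:,:2].astype(np.float32)
q=cv2.minAreaRect(w);print("deck",q,cv2.boxPoints(q))
g=cv2.cvtColor(roi(150,190,225,265),cv2.COLOR_BGR2HSV)
k=blobs(roi(150,190,225,265),(8,60,120),(25,170,255));print([cv2.contourArea(x) for x in k]);rep("coaster",k,.01)
E
```

```text
(357, 247) [  1 190 199]
(413, 233) [ 14 172 213]
(187, 228) [ 14 131 197]
(340, 235) [ 19  43 215]
(250, 228) [ 11 149 173]Traceback (most recent call last):
  File "<stdin>", line 9, in <module>
  File "<stdin>", line 6, in rep
IndexError: list index out of range
```

Run:
```python
import pickle;from h import *
d=pickle.load(open("d.pkl","rb"));c=d["top"];im=c["image"]
def roi(x0,y0,x1,y1):
    r=np.zeros_like(im);r[y0:y1,x0:x1]=im[y0:y1,x0:x1];return r
def rep(n,cs,z):
    (u,v),r=cv2.minEnclosingCircle(cs[0]);w=ray(c,[[u,v],[u+r,v]],z);print(n,u,v,r,w[0].round(4),"rad",np.linalg.norm(w[1]-w[0]).round(4))
rep("jar",blobs(roi(335,225,380,270),(0,140,90),(6,255,255)),.08)
rep("pad",blobs(roi(395,215,432,252),(9,130,120),(20,255,255)),.11)
k=blobs(roi(310,190,450,290),(0,0,120),(180,75,255))[0]
w=ray(c,k.reshape(-1,2),.08)[:,:2].astype(np.float32)
q=cv2.minAreaRect(w);print("deck",q,cv2.boxPoints(q))
k=blobs(roi(150,190,225,265),(12,60,150),(25,145,255),5);k=[np.vstack(k)];rep("coaster",k,.01)
```

```text
jar 356.5 247.0 13.463011741638184 [ 0.5212 -0.141   0.08  ] rad 0.0235
pad 412.7887878417969 232.10345458984375 10.61418628692627 [ 0.545  -0.2306  0.11  ] rad 0.0177
deck ((0.5322027802467346, -0.18413490056991577), (0.11200688034296036, 0.19745664298534393), 14.361113548278809) [[ 0.4534615  -0.10238234]
 [ 0.50243723 -0.2936688 ]
 [ 0.61094403 -0.26588747]
 [ 0.5619683  -0.07460099]]
coaster 186.4115753173828 227.98553466796875 29.019981384277344 [0.5613 0.1746 0.01  ] rad 0.0563
```

```bash
python3 -m jog '[[[0.04,-0.022,0],[0,0,0]],[[0.085,-0.045,0],[0,0,0]],[[0.13,-0.07,0],[0,0,0]],[[0.175,-0.095,0],[0,0,0]],[[0.22,-0.118,0],[0,0,0]]]' 0 30
python3 -m jog '[[[0.045,-0.024,0],[0,0,0]],[[0.09,-0.048,0],[0,0,0]],[[0.135,-0.072,0],[0,0,0.028]],[[0.18,-0.096,0],[0,0,0.056]],[[0.2,-0.12,0],[0,0,0.056]]]'
python3 -m jog '[[[0,0,0],[0,0,0]],[[0,0,0],[0,0,0]]]'
python3 - <<'E'
from h import *;from station import ctrl,optics
o=ctrl.get_obs();c=optics.get_image("wrist");cv2.imwrite("pics/w1.png",c["image"])
import pickle;pickle.dump((o,c),open("w1.pkl","wb"))
print(o["tool_pos"],o["tool_rot"],o["contact_force"],o["t"],c["mount"].round(3))
print("to pad",totool(o,[.5445,-.2306,.11]),"jar",totool(o,[.521,-.1407,.08]))
E
```

```text
t: 0.6
tool_pos: [0.3608, -0.4178, 0.2308]
tool_rot: [-3.104, -0.479, 0.0]
contact_force: [0.6, -0.1, 0.2]
opening: 0.012
grip_force: 0.0
t: 1.1
tool_pos: [0.5162, -0.2425, 0.2308]
tool_rot: [-3.116, -0.395, -0.0]
contact_force: [-0.2, -0.5, 0.2]
opening: 0.0002
grip_force: 0.0
t: 1.3
tool_pos: [0.5144, -0.2442, 0.2308]
tool_rot: [-3.116, -0.396, 0.002]
contact_force: [0.0, 0.5, -0.6]
opening: 0.0002
grip_force: 0.0
[ 0.51438226 -0.24424119  0.23075603] [-3.11637452e+00 -3.95670828e-01  1.58925633e-03] [ 0.02428337  0.46270084 -0.64682685] 1.3 [[ 0.    -0.961 -0.278  0.071]
 [ 1.     0.    -0.001  0.001]
 [ 0.001 -0.278  0.961 -0.142]
 [ 0.     0.     0.     1.   ]]
to pad [ 0.03268925 -0.00564256  0.12072594] jar [ 0.03243042 -0.09855305  0.15075648]
```

View pics/w1.png

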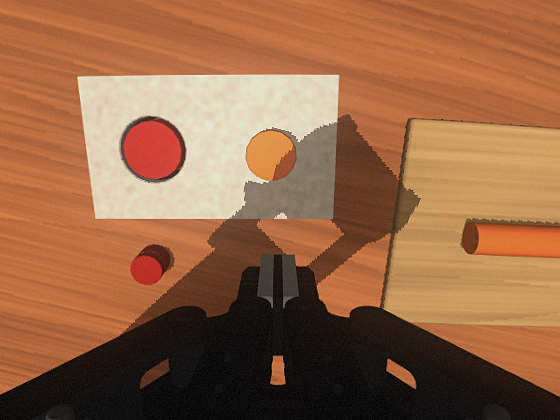

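The wrist view shows the pad at about (271,155) and the jar at (153,149). The tool is square to the caddy.

```bash
python3 - <<'E'
from h import *;import pickle
o,c=pickle.load(open("w1.pkl","rb"));T=wristT(c,o)
p=ray(c,[[271,155]],.11,T)[0];j=ray(c,[[153,149]],.08,T)[0]
print(p,j,totool(o,p),totool(o,j),np.degrees(np.arctan2(*(j-p)[1::-1])))
E
cat > chk.py <<'E'
import sys;from station import ctrl
o=ctrl.get_obs();print(round(o["t"],2),o["tool_pos"][2].round(4),o["contact_force"].round(1))
sys.exit(o["contact_force"][2]>float(sys.argv[1]))
E
```

```text
[ 0.5451117 -0.2327029  0.11     ] [ 0.52246687 -0.14283008  0.08      ] [ 0.03275602 -0.00345352  0.12072516] [ 0.03331843 -0.09612398  0.15075482] 104.14217521765367
```

```bash
python3 -m jog '[[[0.0165,-0.0025,0.03],[0,0,0]],[[0.0325,-0.0045,0.06],[0,0,0]],[[0.0325,-0.0045,0.09],[0,0,0]],[[0.0325,-0.0045,0.108],[0,0,0]],[[0.0325,-0.0045,0.114],[0,0,0]]]' 0
python3 -m jog '[[[0,0,0],[0,0,0]],[[0,0,0],[0,0,0]]]'
D='[0,0,0]'
python3 chk.py 5 && python3 -m jog '[[[0,0,0.0015],[0,0,0]],[[0,0,0.003],[0,0,0]]]' >/dev/null && python3 chk.py 5 && python3 -m jog '[[[0,0,0.0015],[0,0,0]],[[0,0,0.003],[0,0,0]]]' >/dev/null && python3 chk.py 5; python3 -m jog '[[[0,0,0.0015],[0,0,0]],[[0,0,0.003],[0,0,0]]]'
```

```text
t: 1.85
tool_pos: [0.5425, -0.2329, 0.114]
tool_rot: [-3.114, -0.389, 0.007]
contact_force: [-0.3, 0.2, -0.5]
opening: -0.0001
grip_force: 0.0
t: 2.05
tool_pos: [0.5451, -0.2336, 0.1187]
tool_rot: [3.116, 0.391, 0.002]
contact_force: [0.6, 0.1, -0.5]
opening: -0.0003
grip_force: 0.0
2.05 0.1187 [ 0.6  0.1 -0.5]
t: 2.25
tool_pos: [0.5455, -0.2331, 0.1158]
tool_rot: [3.115, 0.392, 0.003]
contact_force: [-0.5, 0.2, 0.3]
opening: 0.0
grip_force: 0.0False
```

```bash
sed -i 's/sys.exit(\(.*\))$/sys.exit(int(\1))/' chk.py
python3 -m jog '[[[0,0,0.0015],[0,0,0]],[[0,0,0.003],[0,0,0]],[[0,0,0.0045],[0,0,0]],[[0,0,0.006],[0,0,0]]]' >/dev/null; python3 chk.py 5.5 &&
python3 -m jog '[[[0,0,0.0015],[0,0,0]],[[0,0,0.003],[0,0,0]]]' >/dev/null; python3 chk.py 5.5
```

```text
2.65 0.1089 [-1.6  1.   4. ]
2.85 0.1056 [-1.9  0.8  4. ]
```

```bash
J="python3 -m jog"; q=/dev/null
$J '[[[0,0,0.0009],[0,0,0]]]' >$q; python3 chk.py 6.5 &&
$J '[[[0,0,0.0009],[0,0,0]]]' >$q; python3 chk.py 6.5 &&
$J '[[[0,0,0.0009],[0,0,0]]]' >$q && python3 chk.py 6.5 &&
$J '[[[0,0,0.0009],[0,0,0]]]' >$q && python3 chk.py 6.5 &&
$J '[[[0,0,0.0009],[0,0,0]]]' >$q && python3 chk.py 6.5 &&
$J '[[[0,0,0.0009],[0,0,0]]]' >$q && python3 chk.py 6.5 &&
$J '[[[0,0,0.0009],[0,0,0]]]' >$q && python3 chk.py 6.5 &&
$J '[[[0,0,0.0009],[0,0,0]]]' >$q && python3 chk.py 6.5 &&
$J '[[[0,0,0.0009],[0,0,0]]]' >$q && python3 chk.py 6.5 &&
$J '[[[0,0,0.0009],[0,0,0]]]' >$q && python3 chk.py 6.5
```

```text
2.95 0.1045 [-1.1  0.6  3.6]
3.05 0.1035 [-1.2  0.3  4.8]
3.15 0.1027 [-1.   1.1  4.4]
3.25 0.1017 [-1.   1.1  4.2]
3.35 0.1008 [-1.1  1.5  4.1]
3.45 0.0999 [-0.7  1.1  4.4]
3.55 0.099 [-0.4  1.6  4.7]
3.65 0.0981 [0.3 0.7 4.2]
3.75 0.0972 [0.7 0.5 4. ]
3.85 0.0963 [-1.7  0.5  3.9]
```

```bash
J="python3 -m jog"; q=/dev/null
$J '[[[0,0,0.0009],[0,0,0]]]' >$q && python3 chk.py 6.5 &&
$J '[[[0,0,0.0009],[0,0,0]]]' >$q && python3 chk.py 6.5 &&
$J '[[[0,0,0.0009],[0,0,0]]]' >$q && python3 chk.py 6.5 &&
$J '[[[0,0,0.0009],[0,0,0]]]' >$q && python3 chk.py 6.5 &&
$J '[[[0,0,0.0009],[0,0,0]]]' >$q && python3 chk.py 6.5 &&
$J '[[[0,0,0.0009],[0,0,0]]]' >$q && python3 chk.py 6.5 &&
$J '[[[0,0,0.0009],[0,0,0]]]' >$q && python3 chk.py 6.5 &&
$J '[[[0,0,0.0009],[0,0,0]]]' >$q && python3 chk.py 6.5 &&
$J '[[[0,0,0.0009],[0,0,0]]]' >$q && python3 chk.py 6.5 &&
$J '[[[0,0,0.0009],[0,0,0]]]' >$q && python3 chk.py 6.5
```

```text
3.95 0.0954 [0.1 1.4 4.5]
4.05 0.0945 [0.6 1.3 5.1]
4.15 0.0936 [-0.6  1.7  4.5]
4.25 0.0928 [-0.6 -0.2  4.9]
4.35 0.0919 [-0.7  1.4  4.8]
4.45 0.0911 [-1.2  1.3  7.4]
```

```bash
J="python3 -m jog"; q=/dev/null
$J '[[[0,0,0],[0,0,0]]]' >$q && python3 chk.py 9 &&
$J '[[[0,0,0.0003],[0,0,0]]]' >$q && python3 chk.py 9 &&
$J '[[[0,0,0.0003],[0,0,0]]]' >$q && python3 chk.py 9 &&
$J '[[[0,0,0.0003],[0,0,0]]]' >$q && python3 chk.py 9
```

```text
4.55 0.0911 [-0.6  1.6  5.4]
4.65 0.0909 [-1.8  1.7  6.2]
4.75 0.0908 [-1.3  2.2  7.8]
4.85 0.0906 [-2.1  1.9  8.4]
```

```bash
J="python3 -m jog"; q=/dev/null
$J '[[[0,0,0.0003],[0,0,0]]]' >$q && python3 chk.py 9.3 &&
$J '[[[0,0,0.0003],[0,0,0]]]' >$q && python3 chk.py 9.3 
$J '[[[0,0,0],[0,0,0]]]' >$q && python3 chk.py 9.5
```

```text
4.95 0.0905 [-2.9  2.2  8.3]
5.05 0.0903 [-1.9  2.   9.5]
5.15 0.0903 [-2.5  2.8  9.3]
```

```bash
python3 -m jog '[[[0,0,-0.01],[0,0,0]],[[0,0,-0.03],[0,0,0]],[[0,0,-0.06],[0,0,0]],[[0,0,-0.1],[0,0,0]],[[0,0,-0.14],[0,0,0]]]' 1 >/dev/null
python3 -m jog '[[[-0.033,-0.04,0],[0,0,0]],[[-0.033,-0.08,0],[0,0,0]],[[-0.033,-0.093,0],[0,0,0]],[[-0.033,-0.093,0],[0,0,0]],[[-0.033,-0.093,0],[0,0,0]]]' 1
python3 - <<'E'
from h import *;from station import ctrl,optics
o=ctrl.get_obs();c=optics.get_image("wrist");cv2.imwrite("pics/w2.png",c["image"])
import pickle;pickle.dump((o,c),open("w2.pkl","wb"))
print(o["tool_pos"],o["tool_rot"],o["t"])
E
```

```text
t: 6.15
tool_pos: [0.4898, -0.151, 0.229]
tool_rot: [3.116, 0.393, -0.001]
contact_force: [-0.3, -0.7, -0.6]
opening: 0.0853
grip_force: 0.0
[ 0.48983832 -0.15099623  0.2290194 ] [ 3.11632858e+00  3.93351170e-01 -7.36943627e-04] 6.15
```

View pics/w2.png

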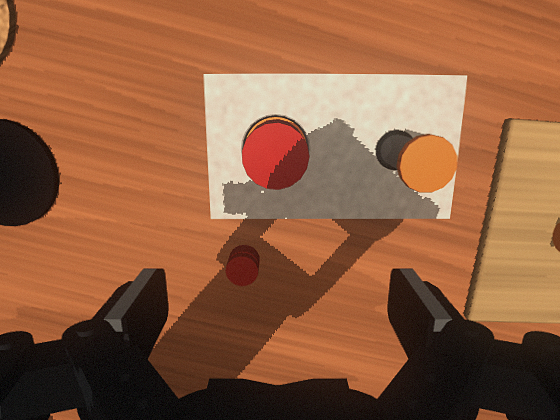

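The jar and pad have risen. The jar's top is at about (275,155) and the pad at (428,163).

Run:
```python
from h import *;import pickle
o,c=pickle.load(open("w2.pkl","rb"));T=wristT(c,o);im=c["image"].copy()
h=cv2.cvtColor(im,cv2.COLOR_BGR2HSV);print(h[140,265],h[170,280])
im[:100]=0;im[200:]=0;im[:,:220]=0;im[:,330:]=0
a=cv2.cvtColor(im,cv2.COLOR_BGR2HSV);m=(((a[...,0]<6)|(a[...,0]>172))&(a[...,1]>150)&(a[...,2]>50)).astype(np.uint8)
k=max(cv2.findContours(m,0,1)[0],key=cv2.contourArea);print(cv2.minEnclosingCircle(k))
(u,v),_=cv2.minEnclosingCircle(k)
for uv in([u,v],[275.5,156]):
    p=ray(c,[uv],.118,T)[0];print(p,totool(o,p))
print(totool(o,[.5218,-.1415,.08]))
```

```text
[  2 190 207] [  2 182 112]
((274.88348388671875, 155.3197784423828), 33.866188049316406)
[ 0.52251251 -0.14198533  0.118     ] [ 0.03394761 -0.00066182  0.11100102]
[ 0.52217018 -0.14250141  0.118     ] [ 0.03348778 -0.000247    0.11100146]
[ 0.03339829 -0.001327    0.14900101]
```

```bash
python3 -m jog '[[[0.0335,-0.0005,0.01],[0,0,0]],[[0.0335,-0.0005,0.045],[0,0,0]],[[0.0335,-0.0005,0.085],[0,0,0]],[[0.0335,-0.0005,0.12],[0,0,0]],[[0.0335,-0.0005,0.149],[0,0,0]]]' 1
python3 -m jog '[[[0,0,0],[0,0,0]],[[0,0,0],[0,0,0]]]' 
python3 -m jog '[[[0,0,0],[0,0,0]],[[0,0,0],[0,0,0]],[[0,0,0],[0,0,0]],[[0,0,0],[0,0,0]],[[0,0,0],[0,0,0]]]' 0 25
```

```text
t: 6.7
tool_pos: [0.5215, -0.1423, 0.0777]
tool_rot: [-3.115, -0.391, 0.004]
contact_force: [-1.4, 8.0, 6.1]
opening: 0.0854
grip_force: 3.7
t: 6.9
tool_pos: [0.5217, -0.142, 0.0798]
tool_rot: [-3.115, -0.391, 0.003]
contact_force: [-1.4, 3.3, -2.8]
opening: 0.0857
grip_force: 1.8
t: 7.4
tool_pos: [0.5233, -0.1424, 0.0819]
tool_rot: [3.115, 0.393, 0.005]
contact_force: [1.3, -0.3, 2.6]
opening: 0.0453
grip_force: 26.2
```

```bash
python3 -m jog '[[[0,0,-0.008],[0,0,0]],[[0,0,-0.02],[0,0,0]],[[0,0,-0.04],[0,0,0]],[[0,0,-0.065],[0,0,0]],[[0,0,-0.09],[0,0,0]]]'
python3 -m jog '[[[0,0,-0.02],[0,0,0]],[[0,0,-0.03],[0,0,0]],[[0,0,-0.03],[0,0,0]]]'
python3 - <<'E'
from h import *;from station import ctrl,optics
o=ctrl.get_obs();c=optics.get_image("wrist");cv2.imwrite("pics/w3.png",c["image"])
print(o["tool_pos"],o["t"],totool(o,[.5613,.1746,.01]),o["contact_force"])
c=optics.get_image("scene");cv2.imwrite("pics/s3.png",np.hstack([c["image"][150:420,50:450]]))
E
```

```text
t: 7.9
tool_pos: [0.5215, -0.1415, 0.1715]
tool_rot: [-3.116, -0.393, 0.002]
contact_force: [1.1, -0.4, -0.1]
opening: 0.0452
grip_force: 26.0
t: 8.2
tool_pos: [0.5229, -0.1421, 0.2026]
tool_rot: [3.115, 0.393, 0.005]
contact_force: [-0.1, 0.7, -0.3]
opening: 0.045
grip_force: 26.0
[ 0.5228636  -0.14207227  0.20256155] 8.2 [ 0.11531561 -0.297615    0.1922661 ] [-0.11081947  0.68688801 -0.29595574]
```

View pics/w3.png

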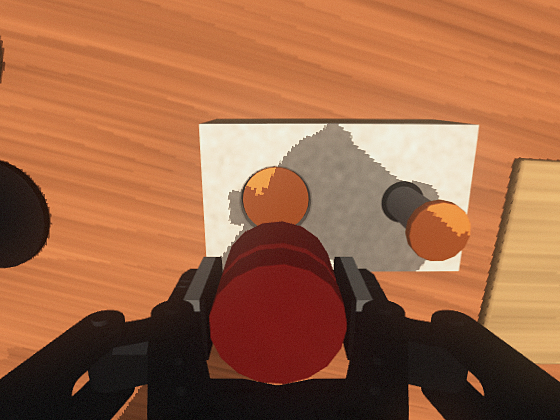

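View pics/s3.png

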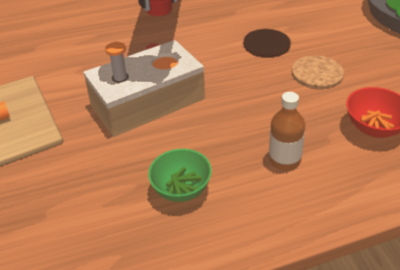

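The jar is gripped squarely at (278,300) and hangs clear. The lift is still risen, with its seat at (277,195) and pad at (438,230). The other objects haven't moved.

```bash
python3 -m jog '[[[0.005,-0.03,0],[0,0,0]],[[0.012,-0.075,0],[0,0,0]],[[0.02,-0.12,0],[0,0,0]],[[0.03,-0.165,0],[0,0,0]],[[0.035,-0.21,0],[0,0,0]]]' >/dev/null
python3 -m jog '[[[0.01,-0.04,0],[0,0,0]],[[0.02,-0.075,0],[0,0,0]],[[0.02,-0.0875,0],[0,0,0]],[[0.02,-0.0875,0],[0,0,0]],[[0.02,-0.0875,0],[0,0,0]]]'
python3 - <<'E'
from h import *;from station import ctrl,optics
o=ctrl.get_obs();c=optics.get_image("wrist");im=c["image"];cv2.imwrite("pics/w4.png",im)
import pickle;pickle.dump((o,c),open("w4.pkl","wb"))
print(o["tool_pos"],o["t"],totool(o,[.5613,.1746,.01]))
E
```

```text
t: 9.3
tool_pos: [0.501, 0.1592, 0.1993]
tool_rot: [3.116, 0.393, -0.003]
contact_force: [-0.3, 0.5, -0.1]
opening: 0.0454
grip_force: 26.1
[0.50101147 0.15924573 0.19932977] 9.3 [ 6.25885937e-02 -3.84879489e-05  1.89205943e-01]
```

View pics/w4.png

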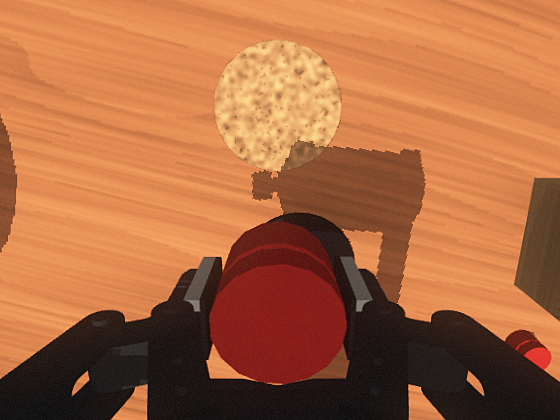

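The cork coaster's centre is at (278,106), and the black one is kept clear of.

```bash
python3 - <<'E'
from h import *;import pickle
o,c=pickle.load(open("w4.pkl","rb"));print(totool(o,ray(c,[[278,106]],.01,wristT(c,o))[0]))
E
python3 -m jog '[[[0.03,0,0.01],[0,0,0]],[[0.0625,0,0.04],[0,0,0]],[[0.0625,0,0.08],[0,0,0]],[[0.0625,0,0.12],[0,0,0]],[[0.0625,0,0.15],[0,0,0]]]' >/dev/null
python3 -m jog '[[[0,0,0.01],[0,0,0]],[[0,0,0.018],[0,0,0]],[[0,0,0.021],[0,0,0]],[[0,0,0.021],[0,0,0]],[[0,0,0.021],[0,0,0]]]'
```

```text
[0.06481524 0.00144894 0.18920246]
t: 10.35
tool_pos: [0.5634, 0.1757, 0.0313]
tool_rot: [-3.117, -0.393, -0.005]
contact_force: [0.4, -0.4, -1.4]
opening: 0.0457
grip_force: 26.1
```

```bash
J="python3 -m jog"; q=/dev/null
$J '[[[0,0,0.002],[0,0,0]],[[0,0,0.004],[0,0,0]]]' >$q && python3 chk.py 3 &&
$J '[[[0,0,0.0015],[0,0,0]],[[0,0,0.003],[0,0,0]]]' >$q && python3 chk.py 3 &&
$J '[[[0,0,0.001],[0,0,0]],[[0,0,0.002],[0,0,0]]]' >$q && python3 chk.py 2 &&
$J '[[[0,0,0.001],[0,0,0]],[[0,0,0.0015],[0,0,0]]]' >$q && python3 chk.py 2 &&
$J '[[[0,0,0.001],[0,0,0]],[[0,0,0.0015],[0,0,0]]]' >$q && python3 chk.py 2 &&
$J '[[[0,0,0.001],[0,0,0]],[[0,0,0.0015],[0,0,0]]]' >$q && python3 chk.py 2 &&
$J '[[[0,0,0.001],[0,0,0]],[[0,0,0.0015],[0,0,0]]]' >$q && python3 chk.py 2
```

```text
10.55 0.0263 [-0.1 -0.4  0. ]
10.75 0.0223 [-0.6 -0.1 -0.6]
10.95 0.0202 [ 0.1 -0.4 -1.3]
11.15 0.0188 [-1.2 -0.2  1.4]
11.35 0.0187 [-5.3 -1.2  9.9]
```

```bash
python3 -m jog '[[[0,0,-0.0012],[0,0,0]],[[0,0,-0.0012],[0,0,0]]]'
python3 -m jog '[[[0,0,0],[0,0,0]],[[0,0,0],[0,0,0]],[[0,0,0],[0,0,0]],[[0,0,0],[0,0,0]]]' 1
python3 -m jog '[[[0,0,-0.015],[0,0,0]],[[0,0,-0.05],[0,0,0]],[[0,0,-0.09],[0,0,0]],[[0,0,-0.13],[0,0,0]],[[0,0,-0.18],[0,0,0]]]' >/dev/null
python3 -m jog '[[[-0.01,0.04,0],[0,0,0]],[[-0.02,0.085,0],[0,0,0]],[[-0.03,0.13,0],[0,0,0]],[[-0.035,0.175,0],[0,0,0]],[[-0.04,0.22,0],[0,0,0]]]' 0 >/dev/null
python3 -m jog '[[[-0.01,0.04,0],[0,0,0]],[[-0.02,0.085,0],[0,0,0]],[[-0.03,0.13,0],[0,0,0]],[[-0.03,0.14,0],[0,0,0]],[[-0.03,0.14,0],[0,0,0]]]'
python3 - <<'E'
from h import *;from station import ctrl,optics
o=ctrl.get_obs();print(o["tool_pos"],o["t"],totool(o,[.545,-.2316,.148]))
c=optics.get_image("scene");cv2.imwrite("pics/s5.png",c["image"][150:420,50:500])
E
```

```text
t: 11.55
tool_pos: [0.5623, 0.1756, 0.0188]
tool_rot: [-3.117, -0.393, -0.001]
contact_force: [0.1, -0.5, -1.9]
opening: 0.0452
grip_force: 26.1
t: 11.95
tool_pos: [0.5621, 0.1756, 0.0186]
tool_rot: [-3.117, -0.393, -0.0]
contact_force: [-0.1, 0.0, 0.0]
opening: 0.0851
grip_force: 0.0
t: 13.45
tool_pos: [0.5837, -0.1921, 0.1996]
tool_rot: [3.117, 0.389, 0.002]
contact_force: [0.2, 0.5, 0.5]
opening: -0.0002
grip_force: 0.0
[ 0.58368057 -0.19205635  0.19961601] 13.45 [-0.04725197  0.02881821  0.05158353]
```

View pics/s5.png

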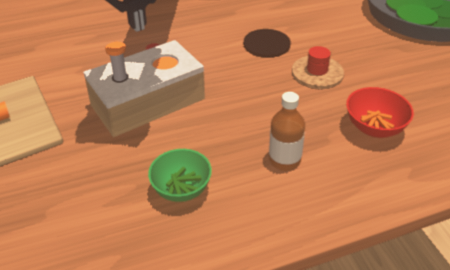

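The jar stands upright on the cork coaster at (318,62), and the lift is empty and risen. Next is the second press.

```bash
J="python3 -m jog"; q=/dev/null
$J '[[[-0.025,0.015,0],[0,0,0]],[[-0.047,0.0285,0.01],[0,0,0]],[[-0.047,0.0285,0.03],[0,0,0]],[[-0.047,0.0285,0.04],[0,0,0]],[[-0.047,0.0285,0.044],[0,0,0]]]' >$q
$J '[[[0,0,0],[0,0,0]],[[0,0,0],[0,0,0]]]'
$J '[[[0,0,0.0015],[0,0,0]],[[0,0,0.003],[0,0,0]],[[0,0,0.0045],[0,0,0]],[[0,0,0.006],[0,0,0]],[[0,0,0.0075],[0,0,0]]]' >$q; python3 chk.py 5.5 &&
$J '[[[0,0,0.0015],[0,0,0]],[[0,0,0.003],[0,0,0]],[[0,0,0.0045],[0,0,0]],[[0,0,0.006],[0,0,0]],[[0,0,0.0075],[0,0,0]]]' >$q; python3 chk.py 5.5 &&
$J '[[[0,0,0.0015],[0,0,0]],[[0,0,0.003],[0,0,0]],[[0,0,0.0045],[0,0,0]],[[0,0,0.006],[0,0,0]],[[0,0,0.0075],[0,0,0]]]' >$q; python3 chk.py 6
```

```text
t: 14.2
tool_pos: [0.5458, -0.2293, 0.1554]
tool_rot: [3.116, 0.395, 0.001]
contact_force: [0.9, -0.4, 0.8]
opening: 0.0001
grip_force: 0.0
14.7 0.1474 [-1.   0.8  3.3]
15.2 0.1397 [-2.5  0.2  4.8]
15.7 0.132 [-1.9  0.1  4.6]
```

```bash
J="python3 -m jog"; q=/dev/null
$J '[[[0,0,0.0015],[0,0,0]],[[0,0,0.003],[0,0,0]],[[0,0,0.0045],[0,0,0]],[[0,0,0.006],[0,0,0]],[[0,0,0.0075],[0,0,0]]]' >$q; python3 chk.py 6.5 &&
$J '[[[0,0,0.0015],[0,0,0]],[[0,0,0.003],[0,0,0]],[[0,0,0.0045],[0,0,0]],[[0,0,0.006],[0,0,0]],[[0,0,0.0075],[0,0,0]]]' >$q; python3 chk.py 6.5 &&
$J '[[[0,0,0.0015],[0,0,0]],[[0,0,0.003],[0,0,0]],[[0,0,0.0045],[0,0,0]],[[0,0,0.006],[0,0,0]],[[0,0,0.0075],[0,0,0]]]' >$q; python3 chk.py 6.5 &&
$J '[[[0,0,0.0015],[0,0,0]],[[0,0,0.003],[0,0,0]]]' >$q; python3 chk.py 6.5 &&
$J '[[[0,0,0.0009],[0,0,0]]]' >$q && python3 chk.py 6.7 &&
$J '[[[0,0,0.0009],[0,0,0]]]' >$q && python3 chk.py 6.7 &&
$J '[[[0,0,0.0009],[0,0,0]]]' >$q && python3 chk.py 6.7 &&
$J '[[[0,0,0.0009],[0,0,0]]]' >$q && python3 chk.py 6.7 &&
$J '[[[0,0,0.0009],[0,0,0]]]' >$q && python3 chk.py 6.7 &&
$J '[[[0,0,0.0009],[0,0,0]]]' >$q && python3 chk.py 6.7 &&
$J '[[[0,0,0.0009],[0,0,0]]]' >$q && python3 chk.py 6.7 &&
$J '[[[0,0,0.0009],[0,0,0]]]' >$q && python3 chk.py 6.7 &&
$J '[[[0,0,0.0009],[0,0,0]]]' >$q && python3 chk.py 6.7 &&
$J '[[[0,0,0.0009],[0,0,0]]]' >$q && python3 chk.py 6.7
```

```text
16.2 0.1246 [-1.8 -0.   4.6]
16.7 0.1171 [-1.8 -0.4  4.7]
17.2 0.1095 [-1.7 -0.1  5.1]
17.4 0.1066 [-1.4 -0.2  5.2]
17.5 0.1056 [-1.7 -1.1  5.4]
17.6 0.1047 [-1.9 -0.5  5.9]
17.7 0.1039 [-1.9  0.6  5.6]
17.8 0.103 [-2.2  1.   5.2]
17.9 0.1021 [-2.7  0.1  4.5]
18.0 0.1012 [-1.5  0.   4.7]
18.1 0.1003 [-1.9  0.7  5. ]
18.2 0.0994 [-1.8 -1.1  5.6]
18.3 0.0985 [-2.1 -0.6  4.7]
18.4 0.0976 [-2.   0.5  5.8]
```

```bash
J="python3 -m jog"; q=/dev/null
$J '[[[0,0,0.0008],[0,0,0]]]' >$q && python3 chk.py 6.8 &&
$J '[[[0,0,0.0008],[0,0,0]]]' >$q && python3 chk.py 6.8 &&
$J '[[[0,0,0.0008],[0,0,0]]]' >$q && python3 chk.py 6.8 &&
$J '[[[0,0,0.0008],[0,0,0]]]' >$q && python3 chk.py 6.8 &&
$J '[[[0,0,0.0008],[0,0,0]]]' >$q && python3 chk.py 6.8 &&
$J '[[[0,0,0.0008],[0,0,0]]]' >$q && python3 chk.py 6.8 &&
$J '[[[0,0,0.0008],[0,0,0]]]' >$q && python3 chk.py 6.8 &&
$J '[[[0,0,0.0008],[0,0,0]]]' >$q && python3 chk.py 6.8 &&
$J '[[[0,0,0.0008],[0,0,0]]]' >$q && python3 chk.py 6.8 &&
$J '[[[0,0,0.0008],[0,0,0]]]' >$q && python3 chk.py 6.8 &&
$J '[[[0,0,0.0008],[0,0,0]]]' >$q && python3 chk.py 6.8 &&
$J '[[[0,0,0.0008],[0,0,0]]]' >$q && python3 chk.py 6.8 &&
$J '[[[0,0,0.0008],[0,0,0]]]' >$q && python3 chk.py 6.8
```

```text
18.5 0.0968 [-3.3 -0.7  5.3]
18.6 0.096 [-2.3 -0.   5.2]
18.7 0.0952 [-2.8 -1.   6.1]
18.8 0.0945 [-2.4 -0.2  5.4]
18.9 0.0937 [-2.4 -0.9  5.9]
19.0 0.0929 [-2.9  0.7  6.2]
19.1 0.0921 [-2.   0.1  7.1]
```

```bash
J="python3 -m jog"; q=/dev/null
$J '[[[0,0,0.0003],[0,0,0]]]' >$q && python3 chk.py 9.3 &&
$J '[[[0,0,0.0003],[0,0,0]]]' >$q && python3 chk.py 9.3 &&
$J '[[[0,0,0.0003],[0,0,0]]]' >$q && python3 chk.py 9.3 &&
$J '[[[0,0,0.0003],[0,0,0]]]' >$q && python3 chk.py 9.3 &&
$J '[[[0,0,0.0003],[0,0,0]]]' >$q && python3 chk.py 9.3 &&
$J '[[[0,0,0.0003],[0,0,0]]]' >$q && python3 chk.py 9.3 &&
$J '[[[0,0,0.0003],[0,0,0]]]' >$q && python3 chk.py 9.3 &&
$J '[[[0,0,0.0003],[0,0,0]]]' >$q && python3 chk.py 9.3
$J '[[[0,0,0],[0,0,0]]]' >$q && python3 chk.py 9.5
```

```text
19.2 0.0917 [-2.3  0.5  5.4]
19.3 0.0915 [-2.5 -0.7  6.7]
19.4 0.0913 [-2.8  1.   7.2]
19.5 0.0911 [-1.8 -0.3  7. ]
19.6 0.0909 [-3.1  0.1  7.6]
19.7 0.0908 [-3.   1.4  8.7]
19.8 0.0906 [-3.6  0.7  9.2]
19.9 0.0904 [-4.8  1.1  9.7]
20.0 0.0905 [-3.6  0.6  9.1]
```

```bash
python3 -m jog '[[[0,0,-0.01],[0,0,0]],[[0,0,-0.03],[0,0,0]],[[0,0,-0.06],[0,0,0]],[[0,0,-0.1],[0,0,0]],[[0,0,-0.14],[0,0,0]]]' >/dev/null
python3 -m jog '[[[-0.03,0,0],[0,0,0]],[[-0.06,0,0],[0,0,0]],[[-0.06,0,0],[0,0,0]],[[-0.06,0,0],[0,0,0]],[[-0.06,0,0],[0,0,0]]]'
python3 -m jog '[[[0,0,0],[0,0,0]],[[0,0,0],[0,0,0]],[[0,0,0],[0,0,0]],[[0,0,0],[0,0,0]],[[0,0,0],[0,0,0]]]' >/dev/null
python3 - <<'E'
from h import *;from station import ctrl,optics
c=optics.get_image("scene");cv2.imwrite("pics/s6.png",c["image"][150:420,50:500])
E
```

```text
t: 21.0
tool_pos: [0.4874, -0.2444, 0.2291]
tool_rot: [-3.116, -0.393, 0.0]
contact_force: [0.9, 0.7, 0.2]
opening: -0.0003
grip_force: 0.0
```

View pics/s6.png

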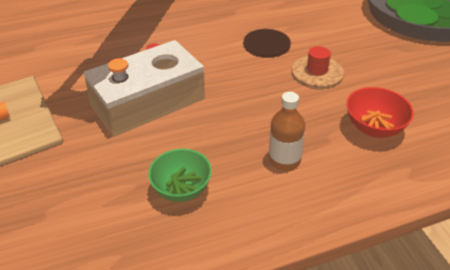

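The pad is down and staying there at (118,66), the well is empty, the jar is upright on the cork coaster at (318,62), and the bystanders haven't moved.

```bash
python3 -c "
from station import job
print(job.finish_job())"
```

```text
the job is handed in; nothing more can be done
None
```

The red chilli jar is standing upright on the cork coaster, the empty lift is locked down by itself, and the job is handed in at about 22 s; pad readings peaked at 9.7 N, but there was a brief unexplained 8 N side and 6 N upward contact while lowering over the jar.

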